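# Shake the yellow ink pot on the touch mixer

## Robot

A 6-joint arm with a two-finger parallel gripper is mounted at the origin on the work surface. World frame = base frame: x ahead of the robot, y to its left, z up, the work surface at z = 0. Lengths are in m, angles in degrees, forces in N, time in s.
With the tool pointing down it reaches from about 0.4 to 0.825 m from the base axis. Payload 7 kg.
Tool frame: the origin (TCP) lies at the very end of the fingers, on their centre line; the grasp point (between the pads) lies 19 mm behind it (r.grasp_offset is the z of the grasp point in the tool frame, in m); z points along the fingers, y is the direction in which the jaws open and shut (so a half turn about z gives the same grasp; the last joint's range is limited). The gripper opens to 88 mm and grips with 3 to 60 N. Pads are 19 mm wide; open, the fingers measure 130 mm over their backs; the gripper's body (78 mm by 193 mm) begins 47 mm behind the grasp point.
Start: joints at [-55.227, 20.546, 0.682, 0, -70.136, -16.507], TCP at [0.212, -0.641, 0.227] pointing down, gripper open.
Joint ranges: [-176.03, 176.03], [-82.01, 121.73], [-58.28, 71.71], [-173.87, 95.51], [-174.79, -0.11], [-173.66, 173.66]. Speed limits (degrees/s): [136.94, 136.94, 172.46, 180, 180, 180].

## Interface

Orientations are given as [roll, pitch, yaw] about the fixed x, y, z axes, in that order (R = Rz(yaw) Ry(pitch) Rx(roll)).
In Python, from plant import r, capture, calibration, order gives the robot as it stands.
- The arm moves only by the tool servo_tool, never from a script. Its arguments are lists of equal length, an entry for each row: "grip": the closure, from -1 (fully open) to 1 (shut), so that 0 is half open; "translation": the shift along the tool's x, y, z in m, a list of three; "turn": the turn about the tool's z in rad. A call has 1 to 10 rows; each row is the pose to reach, as a shift and turn from the pose commanded when the call began, along the tool's axes at that moment; what a row does not reach only later rows make up. A row lasts 1/12 s, in which the tool goes at most 41.7 mm and 7.16 degrees, less where a joint would pass 70% of its speed; a pose out of reach is approached as far as the arm can. A call with a gripper value outside its range is refused whole. The fingers move at their own pace and stop on an object; "newtons" is the grip in N (left out, the last holds). Time passes only in rows, so rows that repeat a pose let the fingers close. It gives the time, the measured TCP pose, the force and the opening at its end, in the units of the state.
- r.get_state(): the state, without advancing time (a new reading comes with each control period).
- capture(name): name is "side" or "top"; returns (picture, depth): 384x512x3 uint8, blue, green, red; 384x512 float32, m along the optical axis (not along the pixel's ray), 0 where there is no reading.
- calibration(name): a dict with "fx", "fy", "cx", "cy" (pixels), "view" (4x4, takes a point from world to camera coordinates). Camera axes: x right, y up, looking along -z (the intrinsics and any distortion apply to the point x, -y, -z); pixel columns grow to the right and rows downward; lengths in m; the calibration is good to about 2 mm. A picture is of the moment at which its call begins. calibration takes no time and is no camera call.
- order.close_job(): hands the job in, once; it reports no verdict.
The state is a dict: "time_s": time; "joints": joint angles; "qd": joint speeds; "joint_torque": joint torques, N m; "tcp_pos": TCP position; "eef_rot": TCP orientation; "contact_force": force on the tool from outside, world axes, zero at the start; "moment": the same for the moment, N m; "gripper_width": finger opening in m.
Only numpy, scipy, OpenCV 4.12 (cv2) and the standard library are available. Lean on these libraries where they do the work, as an engineer would, in place of code of your own. Each camera call takes 0.05 s, during which the arm holds its last target.

## Task

Someone left a roll of red tape on the touch mixer: lay it back flat on top of the stack of two red rolls, lined up with it. Then take the yellow-capped ink pot, hold it upright and centred on the mixer's blue sprung pad, press the pad all the way down and keep it there for a good second, and finally stand the pot on the green mat in the free bay of the steel tray. Keep the pot upright all the time and leave everything else where it stands.

Things in the scene. Friction and masses are not known exactly. Their poses are not given: they have to be found in the camera images.
- mixer: Touch mixer, fixed: grey box 120 x 130 mm, 70 mm high, standing on the table. Origin: centre of its underside, z up. The blue pad is in the middle of its top. It may stand on the left or on the right of the table; the tray is then on the other side.
- pad_top (a point): Centre of the upper face of the mixer's round blue pad (54 mm across, 12 mm thick), 95 mm above the table when the pad is up, 83 mm when fully down. Moves with the pad. At the start the red roll lies on it.
- pad (a joint): Travel of the blue pad in m: 0 up, 0.012 fully down on a hard stop. Spring: about 4 N to start it moving, 12 N fully down; it comes back up by itself. The weight of a pot alone does not press it down.
- roll: Loose roll of red tape (red side with a thin white line, white face with a black spot), a solid disc 58 mm across, 30 mm high, about 0.09 kg, lying flat on the mixer's pad at the start. Origin: centre of its underside, z up.
- stack: Stack of two rolls just like it, fixed together and to the table, 58 mm across, 60 mm high. Origin: centre of its underside, z up; its flat top is 60 mm above.
- pot: The yellow-capped ink pot: closed upright cylinder 46 mm across and 75 mm high, grey body with a yellow band, the top 19 mm a yellow cap of the same diameter. 0.14 to 0.28 kg. Origin: centre of its underside, z up. A tin and an amber jar stand close on two opposite sides of it (along its own +y and -y), with gaps too narrow for a finger; along its x it is free.
- tray: Steel tray, fixed, 222 mm long (its x) by 78 mm wide, walls and dividers 4 mm thick and 16 mm high, floor 4 mm above the table, three bays in a row at x = -73, 0 and +73 mm, each 68 x 70 mm inside. Two bays hold the black- and white-capped pots, the third is free. Origin: centre of its underside.
- mat: Thin green round mat, fixed, 52 mm across, 2 mm thick, on the floor of the tray's free bay. Origin: centre of its underside, 4 mm above the table, so a pot on it stands 6 mm above the table.
- black_pot: Black-capped pot in a bay of the tray, same shape and size as the yellow one. Origin: centre of its underside. Leave alone.
- white_pot: White-capped pot in another bay of the tray, same shape and size. Origin: centre of its underside. Leave alone.
- tin: Steel tin with a blue label, upright, 52 mm across, 60 mm high, close beside the yellow-capped pot. Origin: centre of its underside. Leave alone.
- flask: Amber jar with a white cap, upright, 44 mm across, 80 mm high, close on the other side of the yellow-capped pot. Origin: centre of its underside. Leave alone.
- stand: Gauge stand, loose, 0.9 kg: round dark base 52 mm across and 35 mm high, thin post up to 220 mm, a small round dial gauge (40 mm across, its centre 55 mm out along the stand's own +x, which points roughly away from the robot, at 190 mm height). Origin: centre of its underside. Leave alone.
- spray: Blue spray can, upright, 48 mm across, 150 mm high. Origin: centre of its underside. Leave alone.
- core: White plastic core ring lying flat, 72 mm across, 30 mm high. Origin: centre of its underside. Leave alone.
- spanner: Spanner lying flat, 150 mm long along its x. Leave alone.
There are look-alikes about, which are no part of the job. What is shaped like the roll but purple or turquoise is not meant.

How it is judged (in metres and radians):
On the way, in this order (a step that is already met when the one before it is completed fails the run):
1. the red roll lies flat on the stack, lined up with it, let go (horizontal distance between roll and stack below 0.012 m and z of roll in the frame of stack between 0.055 and 0.065 m and angle between roll's own z axis and vertical below 0.1 rad and linear speed of roll below 0.02 m/s and contact force between the fingers and roll below 0.1 N), for 0.2 s.
2. the yellow-capped pot, held upright and centred on the pad, presses it fully down for a second (value of joint pad above 0.0105 m and contact force between pot and mixer above 4 N and contact force between the fingers and pot above 2 N and horizontal distance between pot and pad_top below 0.014 m and angle between pot's own z axis and vertical below 0.17 rad), for 0.9 s.
At the end, for the whole second after the job is handed in: The red roll lies flat (within 0.1 rad) on top of the stack, centred on it within 12 mm; the yellow-capped pot stands upright (within 0.1 rad) on the green mat in the tray's free bay, within 18 mm of the mat's centre; the pad is up again; both are released and at rest (horizontal distance between roll and stack below 0.012 m and z of roll in the frame of stack between 0.055 and 0.065 m and angle between each of roll, pot's own z axis and vertical below 0.1 rad and linear speed of each of roll, pot below 0.02 m/s and horizontal distance between pot and mat below 0.018 m and z of pot in the frame of mat between -0.002 and 0.006 m and value of joint pad below 0.003 m); the robot touches nothing.
It fails at once if the yellow-capped pot is tipped by more than 35 degrees (angle between pot's own z axis and vertical above 0.61 rad).
It fails at once if the black- or white-capped pot is shifted by more than 30 mm or knocked over (distance of any of black_pot, white_pot from where it was at the start of the episode above 0.03 m or angle between any of black_pot, white_pot's own z axis and vertical above 0.5 rad).
It fails at once if the tin or the amber jar is shifted by more than 30 mm or knocked over (distance of any of tin, flask from where it was at the start of the episode above 0.03 m or angle between any of tin, flask's own z axis and vertical above 0.5 rad).
It fails at once if the gauge stand or the spray can is shifted by more than 30 mm or knocked over (distance of any of stand, spray from where it was at the start of the episode above 0.03 m or angle between any of stand, spray's own z axis and vertical above 0.5 rad).
It fails at once if the white core ring or the spanner is shifted by more than 30 mm or knocked over (distance of any of core, spanner from where it was at the start of the episode above 0.03 m or angle between core's own z axis and vertical above 0.5 rad).
It also fails if it takes over 70 s, if anything falls off the work surface, if the arm or the gripper's body presses on something with over 40 N, if the wrist force passes 120 N, or if a joint passes its speed limit or range.

## Working session

There is one attempt and no reset: what is moved stays moved. The work goes in short steps, Python scripts to look and compute and a tool call to move; the robot and the scene stay as the last step left them, time stands still between calls to the robot, and variables do not carry over. Pictures are saved under pics/ and viewed, and the job is handed in when it is done.

Besides the shell and the picture viewer there is one more tool, called after ">>>" by a JSON object that holds its "op" and its "data". servo_tool: Moves the arm, as the interface text tells. Its arguments: {"type":"object","properties":{"grip":{"type":"array","items":{"type":"number"}},"translation":{"type":"array","items":{"type":"array","items":{"type":"number"}}},"turn":{"type":"array","items":{"type":"number"}},"newtons":{"type":"number"}},"required":["grip","translation","turn"]}

```bash
ls; mkdir -p pics
cat > h.py <<'E'
import numpy as np, cv2, json
from plant import r, capture, calibration, order
def ray(name,u,v):
    c=calibration(name); V=np.array(c["view"]); R=V[:3,:3]; t=V[:3,3]
    K=np.array([[c["fx"],0,c["cx"]],[0,c["fy"],c["cy"]],[0,0,1.]])
    d=c.get("dist",None)
    p=np.array([(u-c["cx"])/c["fx"],(v-c["cy"])/c["fy"]])
    dc=np.array([p[0],-p[1],-1.])
    return -R.T@t, R.T@dc
def onplane(name,u,v,z):
    o,d=ray(name,u,v); s=(z-o[2])/d[2]; return o+s*d
def cloud(name,D):
    c=calibration(name); V=np.array(c["view"]); R=V[:3,:3]; t=V[:3,3]
    v,u=np.mgrid[0:D.shape[0],0:D.shape[1]]
    P=np.stack([(u-c["cx"])/c["fx"]*D,-(v-c["cy"])/c["fy"]*D,-D],-1)
    return (P-t)@R
E
python3 - <<'E'
from h import *
print(r.get_state())
for n in("side","top"):
    I,D=capture(n); cv2.imwrite(f"pics/{n}0.png",I); np.save(f"pics/{n}0.npy",D); print(calibration(n)); print((D>0).mean(),D[D>0].min(),D.max())
    cv2.imwrite(f"pics/{n}0b.png",cv2.resize(I,(800,600)))
E
```

```text
pics
{'time_s': 0.0, 'joints': array([-5.52265443e+01,  2.05906294e+01,  6.34690670e-01, -2.20783273e-02,
       -7.01358807e+01, -1.65045316e+01]), 'qd': array([-0.03257623, -0.02136748, -0.08040272, -0.01228068,  0.05772944,
       -0.0334694 ]), 'joint_torque': array([-3.17897517e-03, -5.82707369e+01,  2.93047482e+01,  6.99747518e+00,
        6.70576832e-03, -1.83539669e-04]), 'tcp_pos': array([ 0.21140446, -0.64052651,  0.22563259]), 'eef_rot': array([ 1.79906067e+02, -6.18790224e-03, -1.61738589e+02]), 'contact_force': array([-0.04483903,  0.12676349, -0.19180852]), 'moment': array([-0.06328815, -0.01298993, -0.0137243 ]), 'gripper_width': 0.08763646361260256}
{'fx': 449.69045918870415, 'fy': 449.69045918870415, 'cx': 254.6852171678803, 'cy': 189.70942222000403, 'view': array([[-0.99629744, -0.08512676, -0.01203493,  0.58073393],
       [ 0.04752748, -0.66199643,  0.74799857, -0.15412475],
       [-0.07164178,  0.74465707,  0.66359121, -1.37739363],
       [ 0.        ,  0.        ,  0.        ,  1.        ]])}
0.9959564208984375 0.9243681 3.8570354
{'fx': 431.7951107916237, 'fy': 431.7951107916237, 'cx': 257.7097077072541, 'cy': 189.06813129528217, 'view': array([[-0.02388751, -0.99967177, -0.00925917, -0.03509766],
       [ 0.99300776, -0.02479727,  0.11541528, -0.59751973],
       [-0.115607  , -0.00643744,  0.99327417, -1.10266617],
       [ 0.        ,  0.        ,  0.        ,  1.        ]])}
0.9959971110026041 0.704057 2.0516686
```

View pics/top0b.png

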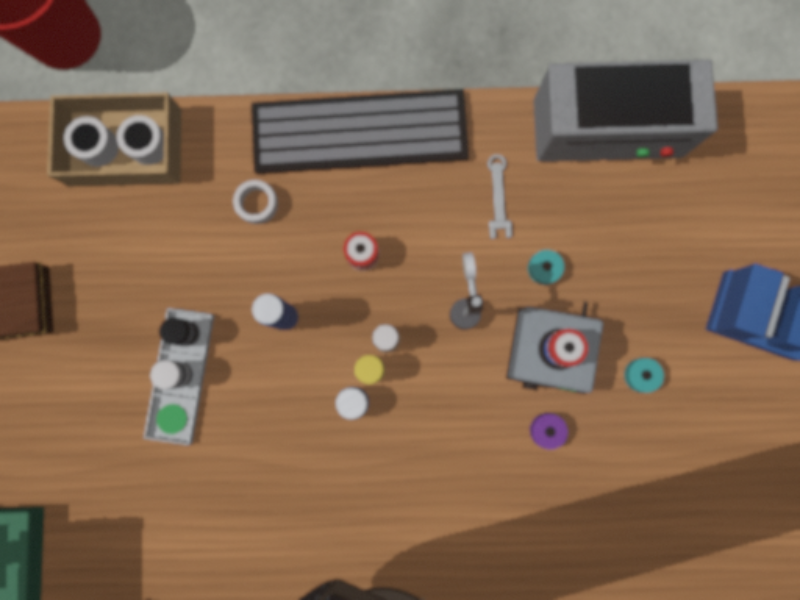

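View pics/side0b.png

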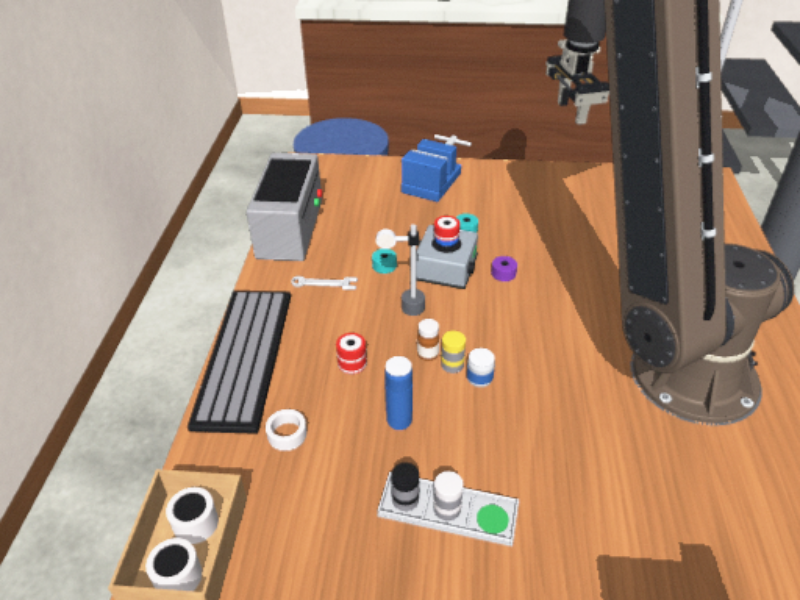

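The side view (800x600) shows the mixer at (447,255) with the red roll on its pad at (447,232). The red stack is at (351,352), the yellow pot at (453,352) between jar (428,339) and tin (481,367), and the mat at (492,518).

Candidates for the roll in the top view:
- The red roll on the mixer at (569,347), which fits the description: red, on the pad.
- The red stack at (361,249), which is the target.
- The turquoise rolls at (547,267) and (646,375), and the purple roll at (550,431), which are look-alikes.
- The white core at (254,201).

Candidates for the pot are the yellow cap at (369,369), the black cap at (178,331), the white cap at (165,375), the jar at (385,337) and the tin at (351,403). I choose the yellow cap.

Run:
```python
from h import *
def masks(I):
    H=cv2.cvtColor(I,cv2.COLOR_BGR2HSV); h,s,v=cv2.split(H)
    return dict(red=(((h<6)|(h>172))&(s>150)&(v>90)),yellow=((h>22)&(h<35)&(s>120)&(v>90)),green=((h>50)&(h<75)&(s>120)&(v>70)),blue=((h>105)&(h<130)&(s>120)),white=((s<40)&(v>130)))
for n in("top","side"):
    I=cv2.imread(f"pics/{n}0.png"); D=np.load(f"pics/{n}0.npy"); C=cloud(n,D)
    for k,m in masks(I).items():
        if k=="white" and n=="side": continue
        N,L,S,c=cv2.connectedComponentsWithStats(m.astype(np.uint8))
        for i in range(1,N):
            if S[i,4]<40 or S[i,4]>2500: continue
            P=C[L==i]; hi=np.percentile(P[:,2],95)
            print(n,k,np.round(c[i]*1.5625).astype(int),S[i,2:],"c3d med",np.round(np.median(P,0),3),"z95",round(hi,3),"xy mid",np.round((P[:,:2].max(0)+P[:,:2].min(0))/2,3))
a=cv2.imread("pics/top0.png")[190:260,310:410]; b=cv2.imread("pics/side0.png")[125:185,250:330]
cv2.imwrite("pics/crop1.png",np.hstack([cv2.resize(a,(400,280),interpolation=2),cv2.resize(b,(373,280),interpolation=2)]))
```

```text
top red [27 17] [ 35  20 196] c3d med [ 1.404  0.921 -0.452] z95 -0.443 xy mid [1.479 0.947]
top red [366 255] [21 21 70] c3d med [0.658 0.005 0.059] z95 0.063 xy mid [0.674 0.018]
top red [555 349] [12 22 43] c3d med [ 0.498 -0.28   0.125] z95 0.128 xy mid [ 0.499 -0.286]
top yellow [369 369] [ 19  18 264] c3d med [0.475 0.007 0.075] z95 0.078 xy mid [ 0.474 -0.013]
top green [171 418] [ 17  16 212] c3d med [0.399 0.348 0.006] z95 0.01 xy mid [0.4   0.349]
top blue [758 309] [  58   59 2070] c3d med [ 0.554 -0.608  0.094] z95 0.104 xy mid [ 0.544 -0.383]
top white [ 85 137] [ 28  28 333] c3d med [0.88  0.488 0.056] z95 0.06 xy mid [0.703 0.241]
top white [137 136] [ 28  27 320] c3d med [0.878 0.399 0.056] z95 0.06 xy mid [0.701 0.2  ]
top white [498 197] [ 16  53 392] c3d med [ 0.767 -0.221  0.007] z95 0.01 xy mid [ 0.655 -0.15 ]
top white [254 200] [ 27  27 303] c3d med [0.769 0.205 0.029] z95 0.034 xy mid [0.774 0.204]
top white [360 247] [ 15  14 149] c3d med [0.676 0.02  0.06 ] z95 0.064 xy mid [0.675 0.02 ]
top white [470 271] [  9  27 154] c3d med [ 0.612 -0.148  0.202] z95 0.
[... 1129 characters left out ...]
7 0.074] z95 0.078 xy mid [0.474 0.48 ]
side yellow [452 362] [14  6 41] c3d med [0.475 0.027 0.026] z95 0.033 xy mid [0.474 0.023]
side green [492 518] [ 19  18 274] c3d med [0.399 0.348 0.006] z95 0.009 xy mid [0.432 0.648]
side blue [342 138] [ 59  22 828] c3d med [ 0.894 -1.263 -0.209] z95 -0.202 xy mid [ 0.773 -0.219]
side blue [429 170] [  38   40 1047] c3d med [ 0.553 -0.602  0.072] z95 0.104 xy mid [0.549 0.128]
side blue [446 242] [16  5 47] c3d med [ 0.5   -0.281  0.089] z95 0.095 xy mid [ 0.498 -0.293]
side blue [479 377] [17  9 83] c3d med [0.423 0.06  0.024] z95 0.035 xy mid [0.42  0.056]
side blue [399 400] [ 17  37 533] c3d med [0.566 0.175 0.082] z95 0.14 xy mid [0.538 0.565]
```

View pics/crop1.png

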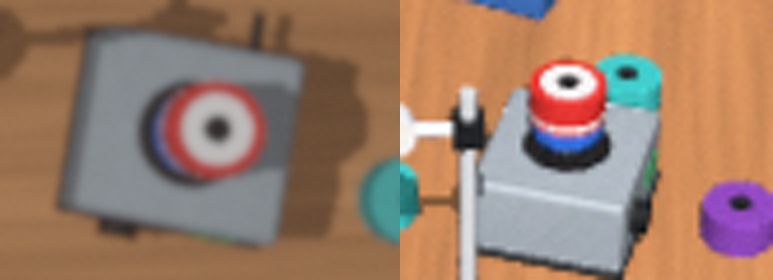

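The crop shows the red roll with a black spot resting on the blue pad, with turquoise and purple rolls beside the mixer, so the choice is confirmed. Next I fit circles to the top faces from the depth data.

Run:
```python
from h import *
def disc(C,x,y,z,rad,tol=.006):
    m=(abs(C[...,2]-z)<tol)&(np.hypot(C[...,0]-x,C[...,1]-y)<rad+.015)
    P=C[m][:,:2].astype(np.float32)
    if len(P)<8: return None,len(P)
    (c,rr)=cv2.minEnclosingCircle(P)
    return np.round(P.mean(0),4),np.round(c,4),round(rr,4),len(P),round(float(np.median(C[m][:,2])),4)
T=dict(roll=(.501,-.302,.125,.029),stack=(.676,.02,.06,.029),pot=(.475,.007,.075,.023),jar=(.525,-.019,.08,.022),tin=(.421,.039,.06,.026),white=(.455,.34,.08,.023),black=(.515,.33,.08,.023),spray=(.569,.156,.15,.024),stand=(.56,-.14,.035,.026),turq1=(.64,-.27,.03,.029),turq2=(.47,-.42,.03,.029),purple=(.39,-.28,.03,.029))
for n in("top","side"):
    D=np.load(f"pics/{n}0.npy"); C=cloud(n,D)
    for k,a in T.items(): print(n,k,disc(C,*a))
    # mixer top
    m=(abs(C[...,2]-.07)<.005)&(np.hypot(C[...,0]-.5,C[...,1]+.285)<.11)
    P=C[m][:,:2].astype(np.float32); print(n,"mixer",cv2.minAreaRect(P),len(P),np.median(C[m][:,2]))
    m=(abs(C[...,2]-.016)<.005)&(np.hypot(C[...,0]-.47,C[...,1]-.335)<.15)
    P=C[m][:,:2].astype(np.float32); print(n,"tray",cv2.minAreaRect(P),len(P))
    m=(C[...,2]>.1)&(np.hypot(C[...,0]-.58,C[...,1]+.145)<.08)
    P=C[m]; print("stand hi",P.min(0),P.max(0))
    m=(C[...,2]>.1)&(C[...,2]<.16)&(np.hypot(C[...,0]-.56,C[...,1]+.145)<.05);print("post",np.median(C[m],0))
```

```text
top roll (array([ 0.4995, -0.3016], dtype=float32), array([ 0.5   , -0.3019]), 0.0292, 456, 0.1247)
top stack (array([0.6736, 0.02  ], dtype=float32), array([0.674 , 0.0201]), 0.0291, 382, 0.0598)
top pot (array([0.4741, 0.0083], dtype=float32), array([0.4808, 0.0035]), 0.0309, 261, 0.0748)
top jar (array([ 0.524 , -0.0187], dtype=float32), array([ 0.5169, -0.0149]), 0.0278, 193, 0.0796)
top tin (array([0.4197, 0.0391], dtype=float32), array([0.4199, 0.0394]), 0.0245, 286, 0.06)
top white (array([0.4721, 0.3355], dtype=float32), array([0.4737, 0.3357]), 0.0231, 249, 0.0794)
top black (array([0.5207, 0.3276], dtype=float32), array([0.515, 0.33 ]), 0.038, 264, 0.0789)
top spray (array([0.5675, 0.1562], dtype=float32), array([0.5678, 0.1564]), 0.0229, 278, 0.15)
top stand (array([ 0.5605, -0.1499], dtype=float32), array([ 0.5639, -0.153 ]), 0.0257, 223, 0.0344)
top turq1 (array([ 0.6403, -0.2902], dtype=float32), array([ 0.6408, -0.2944]), 0.0291, 319, 0.03)
top turq2 (array([ 0.4571, -0.4416], dtype=float32), array([ 0.4551, -0.4451]), 0.028, 257, 0.0299)
top purple (array([ 0.3691, -0
[... 1332 characters left out ...]
0.035)
side turq1 (array([ 0.6407, -0.289 ], dtype=float32), array([ 0.6406, -0.2905]), 0.0281, 121, 0.0302)
side turq2 (array([ 0.4545, -0.4404], dtype=float32), array([ 0.4563, -0.4446]), 0.0268, 66, 0.03)
side purple (array([ 0.3699, -0.2829], dtype=float32), array([ 0.3656, -0.2856]), 0.0303, 123, 0.0304)
side mixer ((0.49977782368659973, -0.29682761430740356), (0.13449826836585999, 0.11884312331676483), 77.53227233886719) 570 0.07022200826276687
side tray ((0.472503125667572, 0.3347206711769104), (0.0815899521112442, 0.22184596955776215), 80.42797088623047) 532
stand hi [ 0.55446    -0.16717838  0.1000202 ] [ 0.63907508 -0.13503494  0.22363416]
post [ 0.56415896 -0.15090046  0.13019296]
```

```bash
cat >> h.py <<'E'
from scipy.spatial.transform import Rotation as Ro
def to(x,y,z,ydir=None):
    s=r.get_state(); R=Ro.from_euler("xyz",s["eef_rot"],degrees=True).as_matrix()
    d=R.T@(np.array([x,y,z])-s["tcp_pos"])
    yd=np.degrees(np.arctan2(R[1,1],R[0,1])); t=0
    if ydir is not None: t=-((ydir-yd+90)%180-90)
    print("t",round(s["time_s"],2),"tcp",np.round(s["tcp_pos"],4),"rot",np.round(s["eef_rot"],2),"w",round(s["gripper_width"],4),"F",np.round(s["contact_force"],1),"ydir",round(yd,1),"j",np.round(s["joints"],0))
    print("shift",np.round(d,4),"|xy|",round(float(np.hypot(d[0],d[1])),3),"turn deg",round(t,1),"rad",round(np.radians(t),3), "alt rad",round(np.radians(t-180*np.sign(t)),3))
E
python3 -c "
from h import *
to(.4995,-.3015,.227,132.4)"
```

```text
t 0.1 tcp [ 0.2114 -0.6406  0.2257] rot [ 1.7991e+02 -1.0000e-02 -1.6174e+02] w 0.0874 F [-0.  -0.1 -0.6] ydir 108.3 j [-55.  21.   1.  -0. -70. -17.]
shift [-0.3798  0.2317 -0.001 ] |xy| 0.445 turn deg -24.1 rad -0.421 alt rad 2.72
```

>>> {"op": "servo_tool", "data": {"grip": [-1,-1,-1,-1,-1,-1,-1,-1,-1,-1], "translation": [[-0.02,0.012,0],[-0.05,0.03,0],[-0.08,0.049,0],[-0.11,0.067,0],[-0.14,0.085,0],[-0.17,0.104,0],[-0.2,0.122,0],[-0.22,0.134,0],[-0.235,0.143,0],[-0.24,0.146,0]], "turn": [-0.04,-0.1,-0.15,-0.2,-0.25,-0.3,-0.35,-0.4,-0.42,-0.42], "newtons": 15}}

```text
time_s: 0.93
tcp_pos: [0.3951, -0.4252, 0.2264]
eef_rot: [180.0, 0.0, -137.5]
contact_force: [0.1, -0.1, -0.1]
gripper_width: 0.0874
```

```bash
python3 -c "
from h import *
to(.4995,-.3015,.17,132.4)"
```

```text
t 0.93 tcp [ 0.3951 -0.4252  0.2264] rot [ 1.7999e+02  2.0000e-02 -1.3747e+02] w 0.0874 F [ 0.1 -0.1 -0.1] ydir 132.5 j [-28.  12. -12.  -0. -67. -20.]
shift [-0.1605  0.0206  0.0565] |xy| 0.162 turn deg 0.1 rad 0.002 alt rad -3.139
```

>>> {"op": "servo_tool", "data": {"grip": [-1,-1,-1,-1,-1,-1,-1,-1,-1], "translation": [[-0.015,0.002,0.003],[-0.04,0.005,0.013],[-0.065,0.008,0.022],[-0.09,0.012,0.031],[-0.115,0.015,0.04],[-0.14,0.018,0.049],[-0.155,0.02,0.055],[-0.16,0.0205,0.0565],[-0.1605,0.0205,0.0565]], "turn": [0,0,0,0,0,0,0,0,0]}}

```text
time_s: 1.68
tcp_pos: [0.4986, -0.3034, 0.1693]
eef_rot: [179.9, -0.1, -137.6]
contact_force: [-0.3, -0.1, 0.7]
gripper_width: 0.0876
```

Run:
```python
from h import *
for n in("side","top"):
    I,D=capture(n); C=cloud(n,D)
    m=(abs(C[...,2]-.125)<.004)&(np.hypot(C[...,0]-.5,C[...,1]+.3)<.045)
    print(n,m.sum(),C[m].mean(0),C[m].max(0),C[m].min(0))
    cv2.imwrite(f"pics/{n}1.png",cv2.resize(I,(800,600)))
to(.4995,-.3015,.099,132.4)
```

```text
side 132 [ 0.5003984  -0.30029995  0.12549601] [ 0.52646454 -0.2740469   0.12888059] [ 0.47407699 -0.33220267  0.12109826]
top 32 [ 0.47580231 -0.30083683  0.12464499] [ 0.4814589  -0.28723915  0.12825951] [ 0.47150291 -0.31633888  0.12135745]
t 1.78 tcp [ 0.4983 -0.3044  0.1702] rot [-1.8000e+02 -1.0000e-02 -1.3768e+02] w 0.0873 F [-0.8  0.   0.5] ydir 132.3 j [-12.  15. -16.   0. -60. -35.]
shift [-0.0029  0.0013  0.0712] |xy| 0.003 turn deg -0.1 rad -0.001 alt rad 3.14
```

View pics/side1.png

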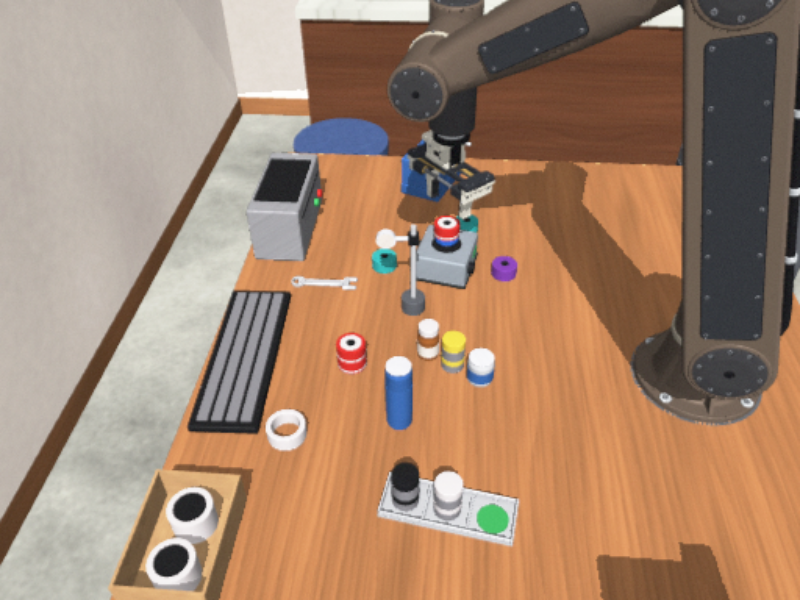

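The picture shows the gripper at (450,175) above the roll at (447,225). I project the TCP into both views as a check.

Run:
```python
from h import *
def proj(n,p):
    c=calibration(n);q=np.array(c["view"])@np.append(p,1); return np.round(np.array([c["cx"]+c["fx"]*q[0]/-q[2],c["cy"]-c["fy"]*q[1]/-q[2]])*1.5625,1)
s=r.get_state()
R=Ro.from_euler("xyz",s["eef_rot"],degrees=True).as_matrix()
for n in("side","top"): print(n,[proj(n,s["tcp_pos"]+R@np.array([0,a,0])) for a in(-.045,0,.045)])
I=cv2.imread("pics/side1.png")[110:290,380:560]
J=cv2.imread("pics/top1.png")[240:440,440:680]
cv2.imwrite("pics/crop2.png",np.hstack([cv2.resize(I,(390,390)),cv2.resize(J,(410,390))]))
```

```text
side [array([434.5, 196.1]), array([447.7, 205.1]), array([461.4, 214.5])]
top [array([598.6, 325.7]), array([577.1, 346.9]), array([555.4, 368.3])]
```

View pics/crop2.png

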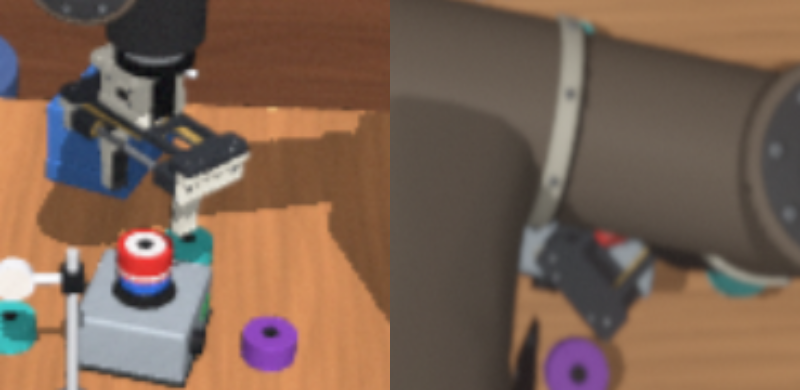

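Crop: the visible finger tip at about (465,216) agrees with its projection (461,214), and the roll lies below and between the fingers. Descending.

>>> {"op": "servo_tool", "data": {"grip": [-1,-1,-1,-1,-1,-1], "translation": [[-0.001,0.0005,0.012],[-0.0025,0.001,0.03],[-0.0025,0.001,0.05],[-0.0025,0.001,0.064],[-0.0025,0.001,0.071],[-0.0025,0.001,0.071]], "turn": [0,0,0,0,0,0]}}

```text
time_s: 2.28
tcp_pos: [0.4983, -0.3021, 0.0979]
eef_rot: [179.9, -0.1, -137.8]
contact_force: [0.3, 1.1, 0.9]
gripper_width: 0.0873
```

```bash
python3 -c "
from h import *
to(.4995,-.3015,.099,132.4)"
```

```text
t 2.28 tcp [ 0.4983 -0.3021  0.0979] rot [ 1.7988e+02 -7.0000e-02 -1.3775e+02] w 0.0873 F [0.3 1.1 0.9] ydir 132.2 j [-12.  19. -21.  -0. -51. -36.]
shift [-0.0013 -0.0004 -0.0011] |xy| 0.001 turn deg -0.2 rad -0.003 alt rad 3.139
```

>>> {"op": "servo_tool", "data": {"grip": [0,0.2,1,1,1,1,1,1,1,1], "translation": [[-0.001,0,-0.001],[-0.001,0,-0.001],[-0.001,0,-0.001],[-0.001,0,-0.001],[-0.001,0,-0.001],[-0.001,0,-0.001],[-0.001,0,-0.001],[-0.001,0,-0.001],[-0.001,0,-0.001],[-0.001,0,-0.001]], "turn": [0,0,0,0,0,0,0,0,0,0], "newtons": 15}}

```text
time_s: 3.12
tcp_pos: [0.5009, -0.3009, 0.1004]
eef_rot: [-180.0, 0.0, -137.7]
contact_force: [0.2, -0.7, 3.6]
gripper_width: 0.058
```

>>> {"op": "servo_tool", "data": {"grip": [1,1,1,1,1,1,1,1,1,1], "translation": [[0,0,-0.01],[0,0,-0.03],[0,0,-0.055],[0,0,-0.08],[0,0,-0.105],[0,0,-0.13],[0,0,-0.155],[0,0,-0.18],[0,0,-0.195],[0,0,-0.2]], "turn": [0,0,0,0,0,0,0,0,0,0]}}

```text
time_s: 3.95
tcp_pos: [0.5009, -0.3011, 0.3033]
eef_rot: [-179.8, 0.1, -137.7]
contact_force: [0.7, -1.8, -0.2]
gripper_width: 0.0574
```

Run:
```python
from h import *
I,D=capture("side"); cv2.imwrite("pics/side2.png",cv2.resize(I[60:252,230:486],(800,600)))
to(.674,.02,.30,132.4)
```

```text
t 4.0 tcp [ 0.5008 -0.3009  0.3025] rot [-1.7985e+02  9.0000e-02 -1.3767e+02] w 0.0576 F [-0.1  0.   1.2] ydir 132.3 j [-12.  10.  -4.   0. -76. -36.]
shift [-0.3441  0.1206  0.0028] |xy| 0.365 turn deg -0.1 rad -0.001 alt rad 3.14
```

View pics/side2.png

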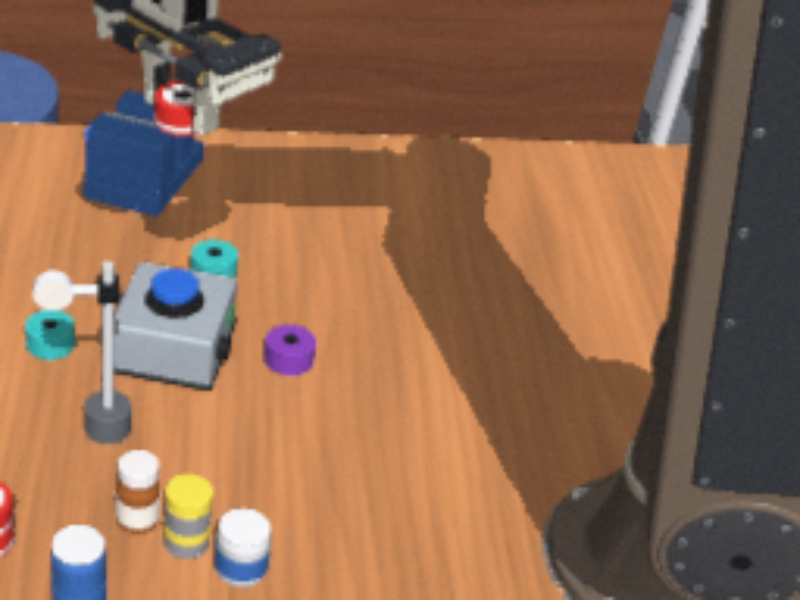

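The roll is held (at about (178,108)) and the blue pad is free at (176,288). Moving over the stand toward the stack.

>>> {"op": "servo_tool", "data": {"grip": [1,1,1,1,1,1,1,1,1,1], "translation": [[-0.015,0.005,0],[-0.04,0.014,0],[-0.07,0.0245,0],[-0.1,0.035,0],[-0.135,0.047,0],[-0.17,0.06,0],[-0.205,0.072,0],[-0.24,0.084,0],[-0.265,0.093,0],[-0.28,0.098,0]], "turn": [0,0,0,0,0,0,0,0,0,0]}}

```text
time_s: 4.83
tcp_pos: [0.6417, -0.0369, 0.2977]
eef_rot: [179.9, -0.1, -137.6]
contact_force: [0.2, -0.7, -0.5]
gripper_width: 0.0574
```

Run:
```python
from h import *
I=cv2.imread("pics/side2.png")
I,D=capture("side")
H=cv2.cvtColor(I,cv2.COLOR_BGR2HSV); m=((H[...,0]>105)&(H[...,0]<130)&(H[...,1]>120)).astype(np.uint8)
C=cloud("side",D); m=m.astype(bool)&(abs(C[...,2]-.095)<.004)&(np.hypot(C[...,0]-.5,C[...,1]+.3)<.06)
P=C[m]; print("pad",m.sum(),P.mean(0),cv2.minEnclosingCircle(P[:,:2].astype(np.float32)))
to(.674,.02,.13,132.4)
```

```text
pad 112 [ 0.49942212 -0.29754185  0.09509712] ((0.49973517656326294, -0.2983775734901428), 0.028644025325775146)
t 4.88 tcp [ 0.6425 -0.0358  0.2975] rot [ 1.7986e+02 -1.3000e-01 -1.3752e+02] w 0.0575 F [ 1.3  0.3 -0.7] ydir 132.5 j [ 14.  16.   3.  -0. -77. -62.]
shift [-0.0613  0.0195  0.1674] |xy| 0.064 turn deg 0.1 rad 0.001 alt rad -3.14
```

Pad centre is about (0.4995, -0.298), which agrees with the mixer centre.

>>> {"op": "servo_tool", "data": {"grip": [1,1,1,1,1,1,1,1,1,1], "translation": [[-0.015,0.005,0],[-0.04,0.013,0.015],[-0.055,0.018,0.035],[-0.06,0.019,0.06],[-0.061,0.0195,0.09],[-0.061,0.0195,0.12],[-0.061,0.0195,0.145],[-0.061,0.0195,0.16],[-0.061,0.0195,0.167],[-0.061,0.0195,0.167]], "turn": [0,0,0,0,0,0,0,0,0,0]}}

```text
time_s: 5.72
tcp_pos: [0.672, 0.015, 0.1306]
eef_rot: [179.9, -0.2, -137.7]
contact_force: [-1.2, -0.2, -1.2]
gripper_width: 0.0573
```

Run:
```python
from h import *
I,D=capture("side"); C=cloud("side",D)
cv2.imwrite("pics/side3.png",cv2.resize(I[140:260,160:320],(800,600),interpolation=2))
H=cv2.cvtColor(I,cv2.COLOR_BGR2HSV); red=((H[...,0]<6)|(H[...,0]>172))&(H[...,1]>150)&(H[...,2]>90)
near=np.hypot(C[...,0]-.674,C[...,1]-.02)<.06
for lo,hi in((.0,.064),(.115,.15)):
    m=red&near&(C[...,2]>lo)&(C[...,2]<hi); P=C[m]; print(m.sum(),P.mean(0),"x",P[:,0].min(),P[:,0].max(),"ymax",P[:,1].max(),"z",P[:,2].min(),P[:,2].max())
to(.674,.02,.066,132.4)
```

```text
216 [0.67170072 0.03390345 0.04311728] x 0.6463786096449262 0.7023774374648468 ymax 0.049827725877615824 z 0.007158164312703967 0.0637481069816857
42 [0.67776948 0.03740578 0.14304106] x 0.6608118976891788 0.6965761604569527 ymax 0.04451301952189202 z 0.13269521877247276 0.14975295106605752
t 5.77 tcp [0.6731 0.0153 0.1325] rot [ 1.7997e+02 -9.0000e-02 -1.3769e+02] w 0.0574 F [ 0.2 -0.2  0.4] ydir 132.3 j [ 18.  24.  -6.   0. -59. -66.]
shift [-0.004   0.0028  0.0664] |xy| 0.005 turn deg -0.1 rad -0.002 alt rad 3.14
```

View pics/side3.png

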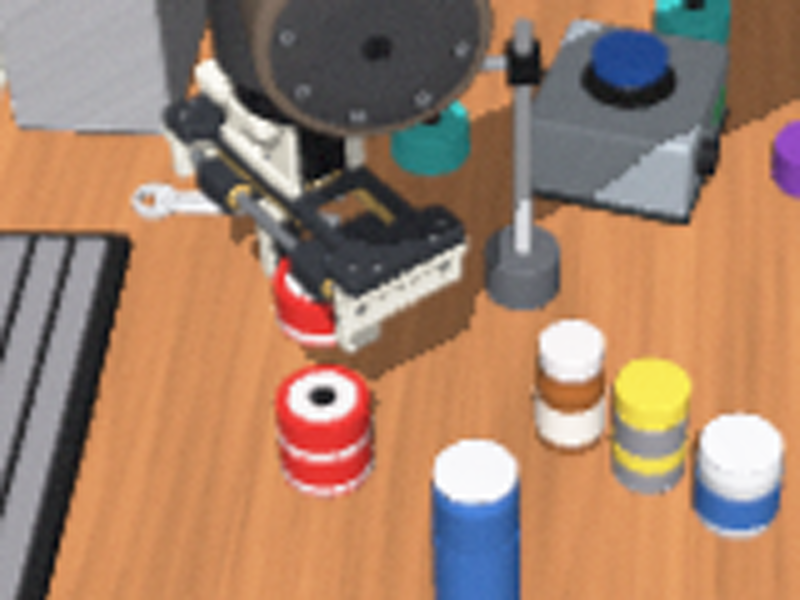

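The roll is level in the grip above the stack; left edges line up at x≈277. Lowering.

>>> {"op": "servo_tool", "data": {"grip": [1,1,1,1,1,1,1,1,1,1], "translation": [[-0.002,0.0015,0.005],[-0.004,0.003,0.015],[-0.004,0.003,0.028],[-0.004,0.003,0.04],[-0.004,0.003,0.05],[-0.004,0.003,0.055],[-0.004,0.003,0.059],[-0.004,0.003,0.062],[-0.004,0.003,0.063],[-0.004,0.003,0.063]], "turn": [0,0,0,0,0,0,0,0,0,0]}}

```text
time_s: 6.6
tcp_pos: [0.6745, 0.0206, 0.0701]
eef_rot: [-180.0, 0.0, -137.7]
contact_force: [-0.1, 0.9, -1.4]
gripper_width: 0.0577
```

Run:
```python
from h import *
to(.674,.02,.065,132.4)
```

```text
t 6.6 tcp [0.6745 0.0206 0.0701] rot [-179.99    0.   -137.67] w 0.0577 F [-0.1  0.9 -1.4] ydir 132.3 j [ 18.  28. -10.   0. -52. -66.]
shift [ 0.0008 -0.0001  0.0051] |xy| 0.001 turn deg -0.1 rad -0.001 alt rad 3.14
```

>>> {"op": "servo_tool", "data": {"grip": [1,1,1,1,1], "translation": [[0.0005,0,0.002],[0.0005,0,0.0035],[0.0005,0,0.0045],[0.0005,0,0.005],[0.0005,0,0.005]], "turn": [0,0,0,0,0]}}

```text
time_s: 7.02
tcp_pos: [0.674, 0.0203, 0.0657]
eef_rot: [-180.0, 0.0, -137.7]
contact_force: [-1.9, 1.3, 3.8]
gripper_width: 0.0576
```

Run:
```python
from h import *
I,D=capture("side"); C=cloud("side",D)
cv2.imwrite("pics/side4.png",cv2.resize(I[160:256,160:288],(800,600),interpolation=2))
to(.674,.02,.065,132.4)
```

```text
t 7.07 tcp [0.6741 0.0203 0.0657] rot [-1.7998e+02  2.0000e-02 -1.3766e+02] w 0.0576 F [-2.7  0.1  4.8] ydir 132.3 j [ 18.  28. -10.   0. -52. -66.]
shift [ 0.0002 -0.0002  0.0007] |xy| 0.0 turn deg -0.1 rad -0.001 alt rad 3.141
```

View pics/side4.png

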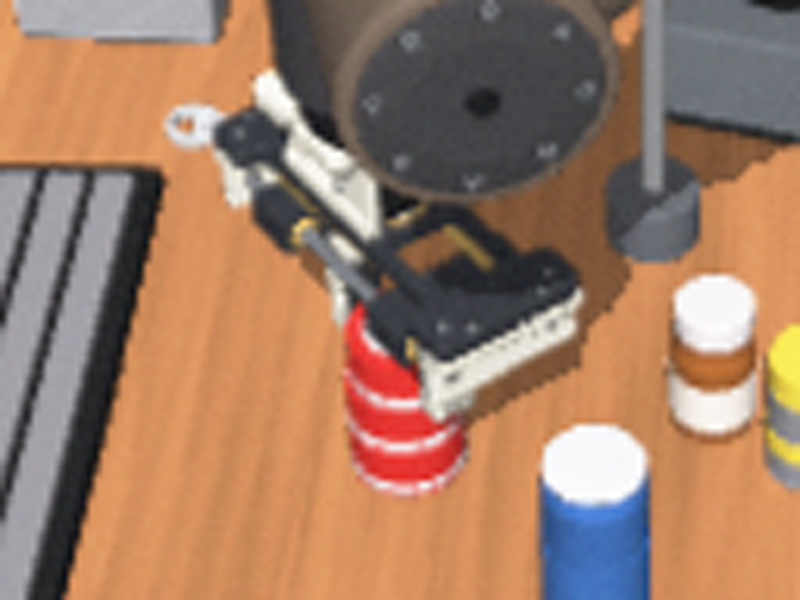

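The roll sits on the stack in line with it (contact force about 4 N). Releasing.

>>> {"op": "servo_tool", "data": {"grip": [0.2,0,-0.3,-0.6,-1,-1,-1,-1], "translation": [[0,0,0],[0,0,0],[0,0,0],[0,0,0],[0,0,0],[0,0,0],[0,0,0],[0,0,0]], "turn": [0,0,0,0,0,0,0,0]}}

```text
time_s: 7.73
tcp_pos: [0.674, 0.0203, 0.0648]
eef_rot: [180.0, -0.0, -137.7]
contact_force: [-0.2, -0.1, 0.1]
gripper_width: 0.0848
```

>>> {"op": "servo_tool", "data": {"grip": [-1,-1,-1,-1,-1,-1,-1,-1,-1,-1], "translation": [[0,0,-0.008],[0,0,-0.02],[0,0,-0.045],[0,0,-0.07],[0,0,-0.1],[0,0,-0.13],[0,0,-0.155],[0,0,-0.175],[0,0,-0.185],[0,0,-0.185]], "turn": [0,0,0,0,0,0,0,0,0,0]}}

```text
time_s: 8.57
tcp_pos: [0.6752, 0.0204, 0.2541]
eef_rot: [-179.8, 0.3, -137.7]
contact_force: [0.7, -0.1, 0.8]
gripper_width: 0.0877
```

Run:
```python
from h import *
for n in("side","top"):
    I,D=capture(n); C=cloud(n,D)
    m=(abs(C[...,2]-.09)<.006)&(np.hypot(C[...,0]-.674,C[...,1]-.02)<.045); P=C[m]
    print(n,m.sum(),P.mean(0) if m.sum() else None, cv2.minEnclosingCircle(P[:,:2].astype(np.float32)) if m.sum() else None)
    cv2.imwrite(f"pics/{n}5.png",cv2.resize(I,(800,600)))
    H=cv2.cvtColor(I,cv2.COLOR_BGR2HSV)
    m=(H[...,0]>22)&(H[...,0]<35)&(H[...,1]>120)&(H[...,2]>60)&(abs(C[...,2]-.075)<.004)&(np.hypot(C[...,0]-.4745,C[...,1]-.0075)<.04)
    P=C[m]; print("pot",m.sum(),P.mean(0) if m.sum() else None,cv2.minEnclosingCircle(P[:,:2].astype(np.float32)) if m.sum() else None)
to(.4745,.0075,.25,61.2)
```

```text
side 226 [0.67212734 0.02140062 0.0901526 ] ((0.670648455619812, 0.01931728795170784), 0.03116488829255104)
pot 127 [0.4743999  0.00965918 0.07484997] ((0.47500500082969666, 0.007871829904615879), 0.024490458890795708)
top 376 [0.66941387 0.01880064 0.09026699] ((0.6711801290512085, 0.01975015364587307), 0.0292776208370924)
pot 245 [0.47372831 0.00857987 0.07504148] ((0.47415968775749207, 0.008458460681140423), 0.0225202776491642)
t 8.67 tcp [0.6736 0.0204 0.2499] rot [ 1.7998e+02  2.0000e-02 -1.3768e+02] w 0.0879 F [ 0.5  0.6 -0.7] ydir 132.3 j [ 18.  20.   3.  -0. -73. -66.]
shift [ 1.559e-01  1.246e-01 -1.000e-04] |xy| 0.2 turn deg 71.1 rad 1.241 alt rad -1.9
```

View pics/side5.png

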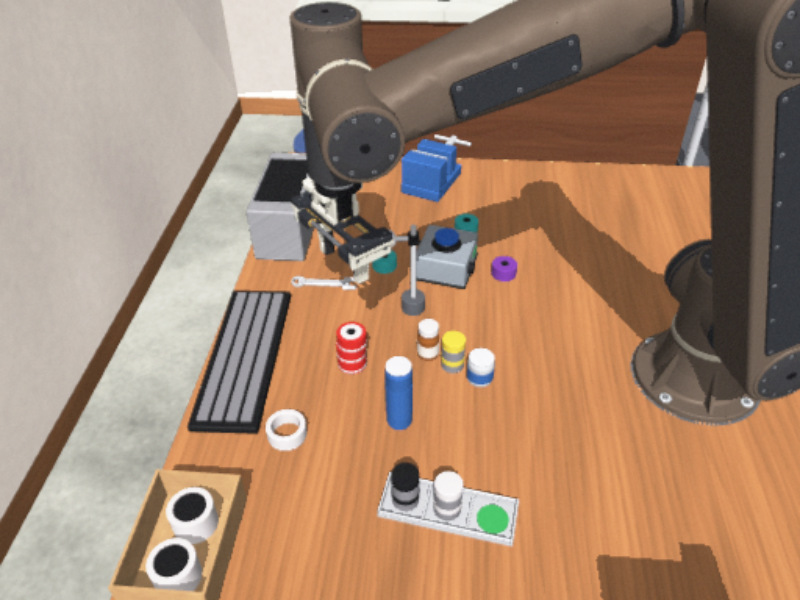

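The roll lies on the stack at (351,335 px), measured centre (0.671,0.0195) against stack (0.674,0.020). That is 3 mm off and level. Now the pot: I turn −1.9 rad, which keeps the wrist joint inside its range at the tray too.

>>> {"op": "servo_tool", "data": {"grip": [-1,-1,-1,-1,-1,-1,-1,-1,-1,-1], "translation": [[0.01,0.008,0],[0.025,0.02,0],[0.045,0.036,0],[0.065,0.052,0],[0.085,0.068,0],[0.105,0.084,0],[0.125,0.1,0],[0.14,0.112,0],[0.15,0.12,0],[0.156,0.1245,0]], "turn": [-0.06,-0.18,-0.3,-0.42,-0.54,-0.66,-0.78,-0.9,-1.0,-1.1]}}

```text
time_s: 9.5
tcp_pos: [0.4724, 0.0069, 0.2487]
eef_rot: [179.9, 0.0, -74.4]
contact_force: [-0.6, 0.9, 0.5]
gripper_width: 0.0876
```

Run:
```python
from h import *
to(.4742,.0082,.14,61.2)
```

```text
t 9.5 tcp [0.4724 0.0069 0.2487] rot [ 1.7986e+02  2.0000e-02 -7.4350e+01] w 0.0876 F [-0.6  0.9  0.5] ydir -164.4 j [ 25.   0. -22.  -0. -68.  -9.]
shift [-0.0008 -0.0023  0.1087] |xy| 0.002 turn deg -45.6 rad -0.795 alt rad 2.347
```

>>> {"op": "servo_tool", "data": {"grip": [-1,-1,-1,-1,-1,-1,-1,-1,-1,-1], "translation": [[0,-0.001,0.005],[0,-0.002,0.015],[-0.001,-0.002,0.03],[-0.001,-0.002,0.045],[-0.001,-0.002,0.06],[-0.001,-0.002,0.075],[-0.001,-0.002,0.09],[-0.001,-0.002,0.1],[-0.001,-0.002,0.108],[-0.001,-0.002,0.108]], "turn": [-0.1,-0.22,-0.34,-0.46,-0.58,-0.7,-0.78,-0.795,-0.795,-0.795]}}

```text
time_s: 10.33
tcp_pos: [0.4751, 0.0083, 0.1399]
eef_rot: [179.8, 0.2, -29.3]
contact_force: [1.4, -0.4, -0.6]
gripper_width: 0.0875
```

Run:
```python
from h import *
I,D=capture("side")
cv2.imwrite("pics/side6.png",cv2.resize(I[140:260,200:360],(800,600),interpolation=2))
to(.4742,.0082,.033,61.2)
```

```text
t 10.38 tcp [0.4758 0.0085 0.1411] rot [ 1.7989e+02  8.0000e-02 -2.9230e+01] w 0.0879 F [ 0.1 -0.4  0.3] ydir -119.2 j [ 25.   6. -31.  -0. -53.  36.]
shift [-0.0011  0.0008  0.1081] |xy| 0.001 turn deg -0.4 rad -0.008 alt rad 3.134
```

View pics/side6.png

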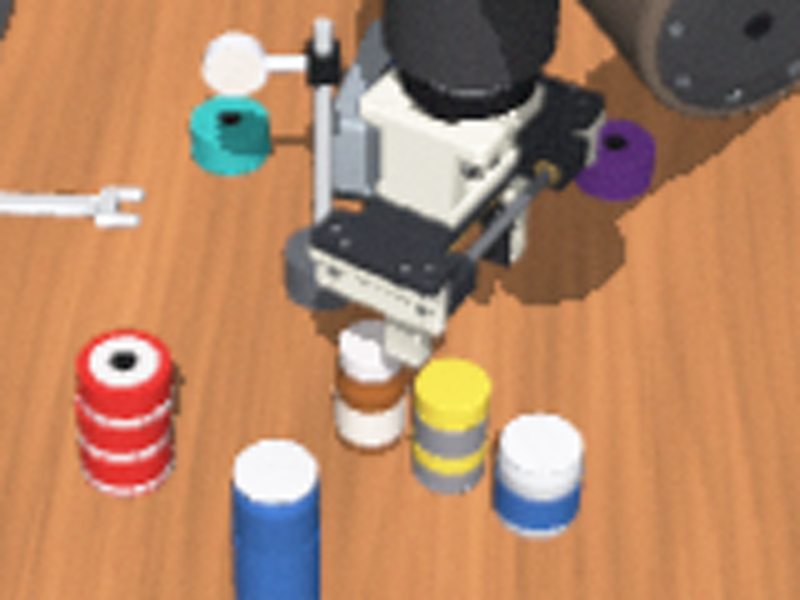

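The picture shows jar, pot and tin in a row at (370,385), (452,425) and (540,470). The near finger is at (405,360) above them, and its landing spot is 70 mm clear of jar and tin. Descending.

>>> {"op": "servo_tool", "data": {"grip": [-1,-1,-1,-1,-1,-1,-1,-1,-1], "translation": [[-0.001,0.0005,0.008],[-0.001,0.0005,0.022],[-0.001,0.0005,0.04],[-0.001,0.0005,0.06],[-0.001,0.0005,0.08],[-0.001,0.0005,0.095],[-0.001,0.0005,0.104],[-0.001,0.0005,0.107],[-0.001,0.0005,0.107]], "turn": [0,0,0,0,0,0,0,0,0]}}

```text
time_s: 11.13
tcp_pos: [0.4753, 0.0088, 0.0348]
eef_rot: [180.0, 0.0, -29.1]
contact_force: [0.9, -0.6, 1.1]
gripper_width: 0.0879
```

Run:
```python
from h import *
to(.4742,.0082,.033,61.2)
```

```text
t 11.13 tcp [0.4753 0.0088 0.0348] rot [ 1.7997e+02  2.0000e-02 -2.9120e+01] w 0.0879 F [ 0.9 -0.6  1.1] ydir -119.1 j [ 25.  15. -38.   0. -38.  36.]
shift [-0.0007  0.0011  0.0018] |xy| 0.001 turn deg -0.3 rad -0.006 alt rad 3.136
```

>>> {"op": "servo_tool", "data": {"grip": [-0.3,-0.1,0,0.1,0.3,1,1,1,1,1], "translation": [[-0.0005,0.001,0.001],[-0.0005,0.001,0.001],[-0.0005,0.001,0.001],[-0.0005,0.001,0.001],[-0.0005,0.001,0.001],[-0.0005,0.001,0.001],[-0.0005,0.001,0.001],[-0.0005,0.001,0.001],[-0.0005,0.001,0.001],[-0.0005,0.001,0.001]], "turn": [0,0,0,0,0,0,0,0,0,0], "newtons": 40}}

```text
time_s: 11.97
tcp_pos: [0.4744, 0.0081, 0.0342]
eef_rot: [180.0, -0.0, -29.1]
contact_force: [-1.0, -0.3, 3.4]
gripper_width: 0.0457
```

>>> {"op": "servo_tool", "data": {"grip": [1,1,1,1,1], "translation": [[0,0,0],[0,0,0],[0,0,0],[0,0,0],[0,0,0]], "turn": [0,0,0,0,0]}}

```text
time_s: 12.38
tcp_pos: [0.4744, 0.0081, 0.0342]
eef_rot: [180.0, -0.0, -29.1]
contact_force: [-1.7, -1.3, 5.7]
gripper_width: 0.0452
```

Run:
```python
from h import *
to(.4742,.0082,.25,61.2)
```

```text
t 12.38 tcp [0.4744 0.0081 0.0342] rot [179.99  -0.   -29.09] w 0.0452 F [-1.7 -1.3  5.7] ydir -119.1 j [ 25.  15. -38.   0. -37.  36.]
shift [-2.000e-04  1.000e-04 -2.158e-01] |xy| 0.0 turn deg -0.3 rad -0.005 alt rad 3.136
```

>>> {"op": "servo_tool", "data": {"grip": [1,1,1,1,1,1,1,1,1,1], "translation": [[0,0,-0.005],[0,0,-0.015],[0,0,-0.035],[0,0,-0.06],[0,0,-0.085],[0,0,-0.11],[0,0,-0.135],[0,0,-0.16],[0,0,-0.175],[0,0,-0.18]], "turn": [0,0,0,0,0,0,0,0,0,0]}}

```text
time_s: 13.22
tcp_pos: [0.4754, 0.0086, 0.2166]
eef_rot: [-179.8, -0.1, -29.1]
contact_force: [0.7, 0.5, -3.4]
gripper_width: 0.0456
```

Run:
```python
from h import *
I,D=capture("side")
cv2.imwrite("pics/side7.png",cv2.resize(I[80:260,180:420],(800,600),interpolation=2))
to(.4995,-.298,.21)
```

```text
t 13.27 tcp [0.4752 0.0086 0.216 ] rot [-1.7984e+02 -1.1000e-01 -2.9090e+01] w 0.0452 F [ 0.4 -0.1 -2.6] ydir -119.1 j [ 25.   2. -25.  -0. -63.  36.]
shift [0.1703 0.2561 0.0056] |xy| 0.308 turn deg 0 rad 0.0 alt rad 0.0
```

View pics/side7.png

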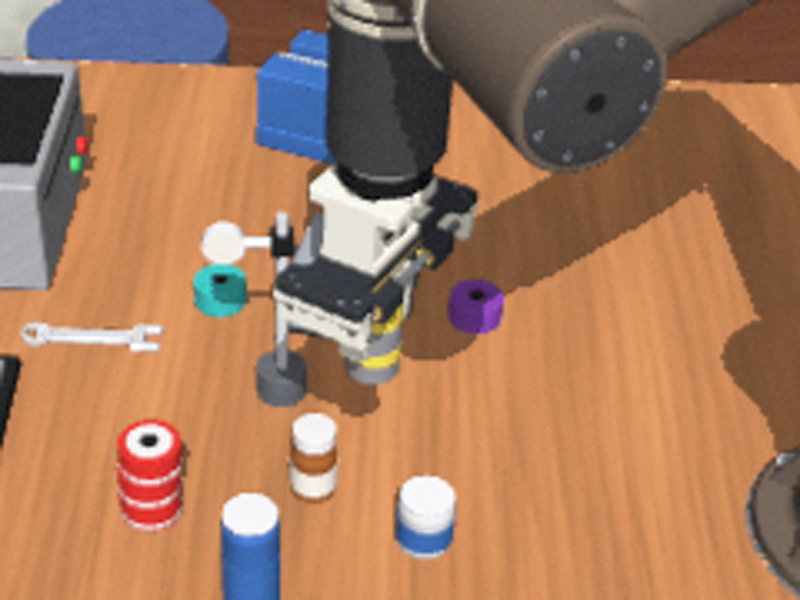

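Pot is held upright at (375,345); jar and tin are undisturbed. Moving over the mixer.

>>> {"op": "servo_tool", "data": {"grip": [1,1,1,1,1,1,1,1,1,1], "translation": [[0.008,0.012,0],[0.02,0.03,0],[0.036,0.054,0],[0.054,0.081,0],[0.072,0.108,0],[0.09,0.135,0],[0.108,0.162,0],[0.124,0.186,0],[0.136,0.204,0],[0.142,0.213,0]], "turn": [0,0,0,0,0,0,0,0,0,0]}}

```text
time_s: 14.1
tcp_pos: [0.494, -0.249, 0.2117]
eef_rot: [179.9, 0.2, -29.2]
contact_force: [1.0, 0.6, -2.0]
gripper_width: 0.0456
```

Run:
```python
from h import *
to(.4995,-.298,.145)
```

```text
t 14.1 tcp [ 0.494  -0.249   0.2117] rot [179.94   0.19 -29.22] w 0.0456 F [ 1.   0.6 -2. ] ydir -119.2 j [ -6.  10. -16.  -0. -64.  67.]
shift [0.029  0.04   0.0667] |xy| 0.049 turn deg 0 rad 0.0 alt rad 0.0
```

>>> {"op": "servo_tool", "data": {"grip": [1,1,1,1,1,1,1,1,1,1], "translation": [[0.008,0.011,0],[0.018,0.025,0.004],[0.025,0.035,0.012],[0.028,0.039,0.022],[0.029,0.04,0.034],[0.029,0.04,0.046],[0.029,0.04,0.056],[0.029,0.04,0.063],[0.029,0.04,0.067],[0.029,0.04,0.067]], "turn": [0,0,0,0,0,0,0,0,0,0]}}

```text
time_s: 14.93
tcp_pos: [0.5003, -0.2955, 0.1458]
eef_rot: [180.0, 0.1, -29.1]
contact_force: [0.3, -0.3, -1.9]
gripper_width: 0.0451
```

Run:
```python
from h import *
I,D=capture("side")
cv2.imwrite("pics/side8.png",cv2.resize(I[110:206,230:358],(800,600),interpolation=2))
to(.4995,-.298,.116)
```

```text
t 14.98 tcp [ 0.5008 -0.2958  0.1467] rot [ 1.7999e+02  4.0000e-02 -2.9070e+01] w 0.0458 F [ 0.8 -0.1 -1.7] ydir -119.1 j [-11.  16. -18.   0. -57.  72.]
shift [-0.      0.0026  0.0307] |xy| 0.003 turn deg 0 rad 0.0 alt rad 0.0
```

View pics/side8.png

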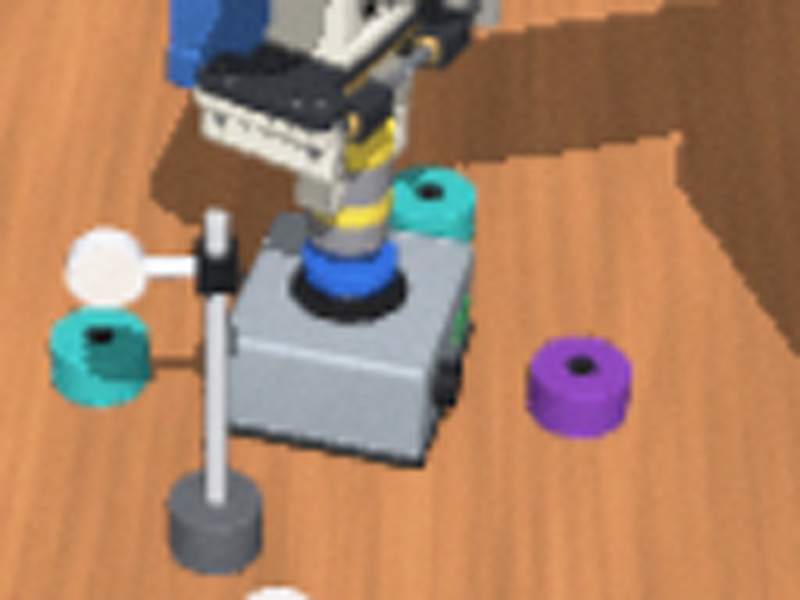

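Pot is upright and centred over the blue pad at (350,265). Pressing in steps while watching the force.

>>> {"op": "servo_tool", "data": {"grip": [1,1,1,1,1,1,1,1], "translation": [[0,0.0015,0.004],[0,0.0025,0.009],[0,0.0025,0.014],[0,0.0025,0.018],[0,0.0025,0.021],[0,0.0025,0.023],[0,0.0025,0.025],[0,0.0025,0.025]], "turn": [0,0,0,0,0,0,0,0], "newtons": 50}}

```text
time_s: 15.65
tcp_pos: [0.4996, -0.2983, 0.1223]
eef_rot: [180.0, -0.0, -29.1]
contact_force: [-2.6, 2.7, 7.1]
gripper_width: 0.0451
```

Run:
```python
from h import *
to(.4995,-.298,.117)
```

```text
t 15.65 tcp [ 0.4996 -0.2983  0.1223] rot [ 1.7999e+02 -1.0000e-02 -2.9080e+01] w 0.0451 F [-2.6  2.7  7.1] ydir -119.1 j [-12.  17. -19.   0. -54.  72.]
shift [-0.0002 -0.0002  0.0053] |xy| 0.0 turn deg 0 rad 0.0 alt rad 0.0
```

>>> {"op": "servo_tool", "data": {"grip": [1,1,1,1,1], "translation": [[0,0,0.002],[0,0,0.004],[0,0,0.0055],[0,0,0.0065],[0,0,0.0065]], "turn": [0,0,0,0,0]}}

```text
time_s: 16.07
tcp_pos: [0.4997, -0.2984, 0.1171]
eef_rot: [180.0, -0.1, -29.1]
contact_force: [-4.9, 3.8, 12.9]
gripper_width: 0.0453
```

Run:
```python
from h import *
I,D=capture("side")
cv2.imwrite("pics/side9.png",cv2.resize(I[110:206,230:358],(800,600),interpolation=2))
to(.4995,-.298,.117)
```

```text
t 16.12 tcp [ 0.4997 -0.2984  0.1172] rot [ 1.7998e+02 -6.0000e-02 -2.9060e+01] w 0.0454 F [-4.1  4.1 13.2] ydir -119.1 j [-12.  17. -20.   0. -53.  72.]
shift [-0.0004 -0.0002  0.0002] |xy| 0.0 turn deg 0 rad 0.0 alt rad 0.0
```

View pics/side9.png

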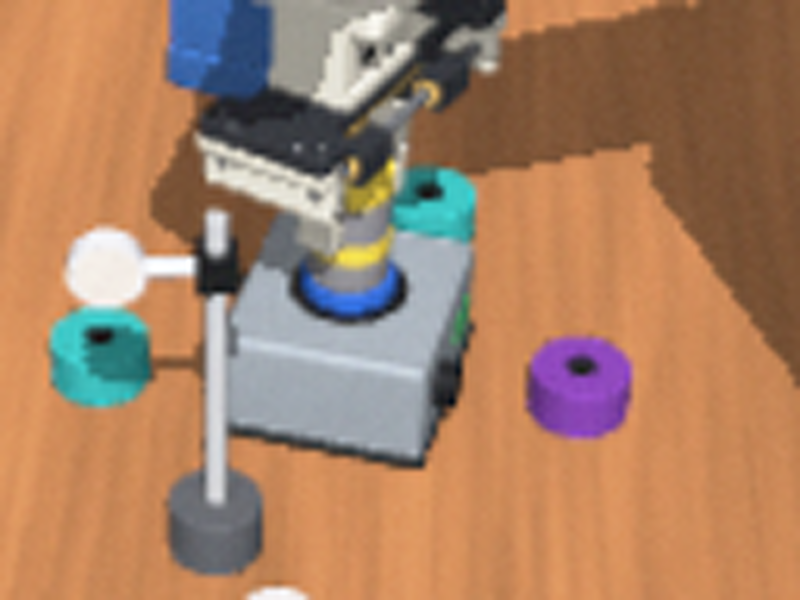

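The pad is nearly flush and still centred. I press a bit more to be sure it is on the stop.

>>> {"op": "servo_tool", "data": {"grip": [1,1,1,1,1], "translation": [[0,0,0.0005],[0,0,0.001],[0,0,0.0015],[0,0,0.002],[0,0,0.002]], "turn": [0,0,0,0,0]}}

```text
time_s: 16.53
tcp_pos: [0.4999, -0.2985, 0.117]
eef_rot: [180.0, -0.1, -29.0]
contact_force: [-8.9, 8.6, 27.1]
gripper_width: 0.0455
```

Force rose from 13 to 27 N with no further travel, so the pad is on its hard stop. Holding.

>>> {"op": "servo_tool", "data": {"grip": [1,1,1,1,1,1,1,1,1,1], "translation": [[0,0,0],[0,0,0],[0,0,0],[0,0,0],[0,0,0],[0,0,0],[0,0,0],[0,0,0],[0,0,0],[0,0,0]], "turn": [0,0,0,0,0,0,0,0,0,0]}}

```text
time_s: 17.37
tcp_pos: [0.4999, -0.2985, 0.117]
eef_rot: [180.0, -0.1, -29.0]
contact_force: [-8.5, 7.0, 25.6]
gripper_width: 0.0452
```

>>> {"op": "servo_tool", "data": {"grip": [1,1,1,1,1,1,1,1,1,1], "translation": [[0,0,0],[0,0,0],[0,0,0],[0,0,0],[0,0,0],[0,0,0],[0,0,0],[0,0,0],[0,0,0],[0,0,0]], "turn": [0,0,0,0,0,0,0,0,0,0]}}

```text
time_s: 18.2
tcp_pos: [0.5, -0.2985, 0.1171]
eef_rot: [180.0, -0.1, -29.0]
contact_force: [-8.6, 7.6, 26.7]
gripper_width: 0.0452
```

Run:
```python
from h import *
I,D=capture("side"); C=cloud("side",D)
cv2.imwrite("pics/side10.png",cv2.resize(I[110:206,230:358],(800,600),interpolation=2))
H=cv2.cvtColor(I,cv2.COLOR_BGR2HSV); m=(H[...,0]>105)&(H[...,0]<130)&(H[...,1]>120)&(np.hypot(C[...,0]-.5,C[...,1]+.3)<.035)
print("pad z max",np.percentile(C[m][:,2],[50,90,99]),m.sum())
to(.4995,-.298,.21)
```

```text
pad z max [0.07514498 0.08336328 0.08540765] 70
t 18.25 tcp [ 0.5    -0.2985  0.1171] rot [ 1.7998e+02 -1.4000e-01 -2.9030e+01] w 0.0456 F [-9.2  7.7 26.4] ydir -119.0 j [-12.  17. -20.   0. -53.  72.]
shift [-0.0004 -0.0002 -0.0929] |xy| 0.0 turn deg 0 rad 0.0 alt rad 0.0
```

View pics/side10.png

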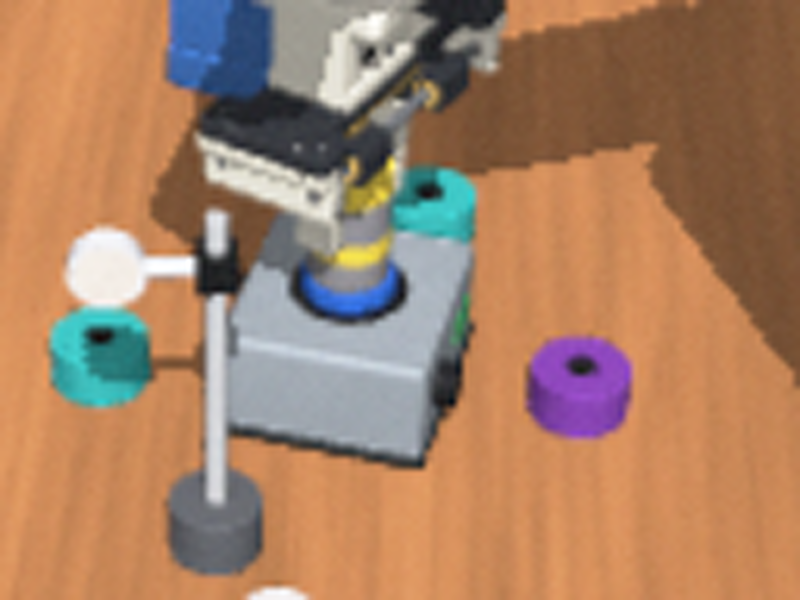

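Picture and depth agree: the pad's edge is at z≈0.083 to 0.085, fully down, pot upright, held over 1.7 s. Lifting off.

>>> {"op": "servo_tool", "data": {"grip": [1,1,1,1,1,1,1,1,1,1], "translation": [[0,0,-0.004],[0,0,-0.01],[0,0,-0.018],[0,0,-0.03],[0,0,-0.045],[0,0,-0.06],[0,0,-0.078],[0,0,-0.092],[0,0,-0.1],[0,0,-0.102]], "turn": [0,0,0,0,0,0,0,0,0,0]}}

```text
time_s: 19.08
tcp_pos: [0.5004, -0.2984, 0.2169]
eef_rot: [-180.0, -0.1, -29.1]
contact_force: [-0.9, 0.1, -2.8]
gripper_width: 0.0455
```

Run:
```python
from h import *
I,D=capture("side"); cv2.imwrite("pics/side11.png",cv2.resize(I[60:210,200:400],(800,600),interpolation=2))
to(.3995,.3485,.215,80.6)
```

```text
t 19.13 tcp [ 0.5    -0.2983  0.2162] rot [-1.7997e+02 -8.0000e-02 -2.9100e+01] w 0.0455 F [-0.2 -0.8 -2.8] ydir -119.1 j [-12.  12. -12.  -0. -65.  72.]
shift [-0.4024 -0.5162  0.001 ] |xy| 0.655 turn deg -19.7 rad -0.344 alt rad 2.798
```

View pics/side11.png

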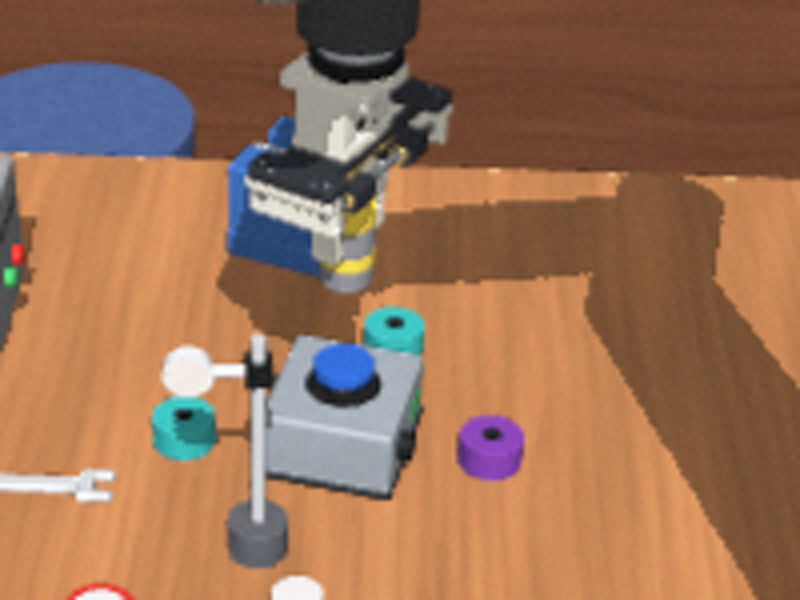

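Pad is up again at (343,368), pot held at (348,250). Moving to the tray.

>>> {"op": "servo_tool", "data": {"grip": [1,1,1,1,1,1,1,1,1,1], "translation": [[-0.008,-0.01,0],[-0.02,-0.026,0],[-0.038,-0.049,0],[-0.058,-0.074,0],[-0.078,-0.1,0],[-0.098,-0.126,0],[-0.118,-0.151,0],[-0.138,-0.177,0],[-0.158,-0.203,0],[-0.178,-0.228,0]], "turn": [0,0,0,0,0,0,0,0,0,0]}}

```text
time_s: 19.97
tcp_pos: [0.4535, -0.0108, 0.2145]
eef_rot: [180.0, 0.1, -29.1]
contact_force: [0.7, 0.8, -3.3]
gripper_width: 0.0454
```

>>> {"op": "servo_tool", "data": {"grip": [1,1,1,1,1,1,1,1,1,1], "translation": [[-0.02,-0.026,0],[-0.04,-0.051,0],[-0.06,-0.077,0],[-0.08,-0.103,0],[-0.1,-0.128,0],[-0.12,-0.154,0],[-0.14,-0.18,0],[-0.155,-0.199,0],[-0.165,-0.212,0],[-0.17,-0.218,0]], "turn": [-0.02,-0.06,-0.1,-0.14,-0.18,-0.22,-0.26,-0.3,-0.33,-0.34]}}

```text
time_s: 20.8
tcp_pos: [0.4112, 0.2625, 0.2142]
eef_rot: [179.9, 0.1, -9.4]
contact_force: [0.2, -0.1, -2.8]
gripper_width: 0.0456
```

Run:
```python
from h import *
to(.3995,.3485,.12,80.6)
```

```text
t 20.8 tcp [0.4112 0.2625 0.2142] rot [ 1.7992e+02  6.0000e-02 -9.4200e+00] w 0.0456 F [ 0.2 -0.1 -2.8] ydir -99.4 j [ 56.   3. -23.  -0. -64.  25.]
shift [-0.0255 -0.0831  0.0942] |xy| 0.087 turn deg -0.0 rad -0.0 alt rad 3.141
```

>>> {"op": "servo_tool", "data": {"grip": [1,1,1,1,1,1,1,1,1,1], "translation": [[-0.004,-0.012,0],[-0.009,-0.03,0.005],[-0.015,-0.05,0.015],[-0.02,-0.066,0.03],[-0.024,-0.077,0.047],[-0.0255,-0.082,0.064],[-0.0255,-0.083,0.078],[-0.0255,-0.083,0.088],[-0.0255,-0.083,0.094],[-0.0255,-0.083,0.094]], "turn": [0,0,0,0,0,0,0,0,0,0]}}

```text
time_s: 21.63
tcp_pos: [0.4007, 0.3457, 0.1202]
eef_rot: [179.9, 0.1, -9.7]
contact_force: [0.5, -0.1, -2.6]
gripper_width: 0.0452
```

Run:
```python
from h import *
I,D=capture("side"); C=cloud("side",D)
cv2.imwrite("pics/side12.png",cv2.resize(I[240:384,220:412],(800,600),interpolation=2))
H=cv2.cvtColor(I,cv2.COLOR_BGR2HSV); m=(H[...,0]>50)&(H[...,0]<75)&(H[...,1]>120)&(H[...,2]>60)&(np.hypot(C[...,0]-.4,C[...,1]-.349)<.04)
if m.sum()>3: print("green",m.sum(),cv2.minEnclosingCircle(C[m][:,:2].astype(np.float32)))
to(.3995,.3485,.042,80.6)
```

```text
green 273 ((0.3986385464668274, 0.3476296067237854), 0.02693793550133705)
t 21.68 tcp [0.4011 0.3462 0.1212] rot [ 1.7994e+02  2.0000e-02 -9.6600e+00] w 0.0452 F [-0.  -1.  -1.5] ydir -99.7 j [ 62.  12. -26.   0. -52.  18.]
shift [-0.0019 -0.0021  0.0792] |xy| 0.003 turn deg -0.3 rad -0.005 alt rad 3.137
```

View pics/side12.png

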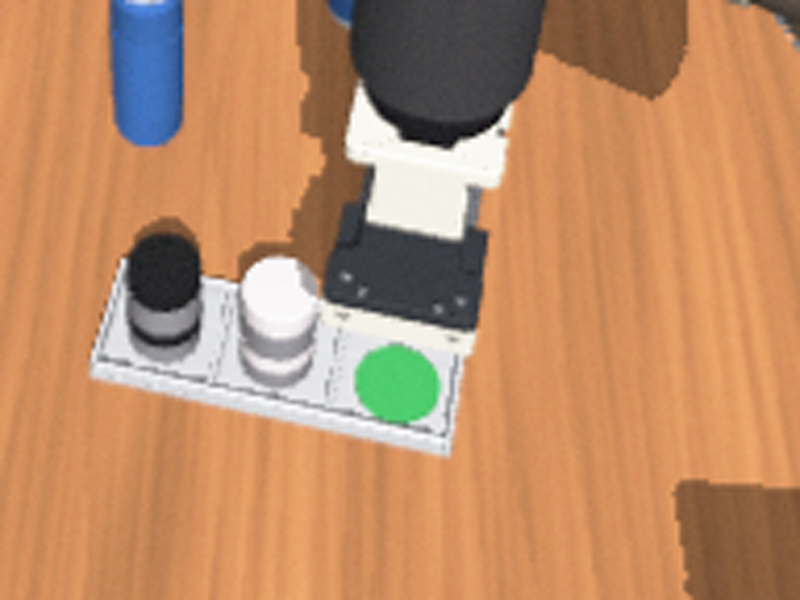

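The mat at (398,382) is clear. The gripper is above and behind it in projection, with the black (165,290) and white (280,310) pots clear. Lowering.

>>> {"op": "servo_tool", "data": {"grip": [1,1,1,1,1,1,1,1,1,1], "translation": [[-0.001,-0.001,0.006],[-0.002,-0.002,0.016],[-0.002,-0.002,0.028],[-0.002,-0.002,0.04],[-0.002,-0.002,0.052],[-0.002,-0.002,0.062],[-0.002,-0.002,0.069],[-0.002,-0.002,0.073],[-0.002,-0.002,0.075],[-0.002,-0.002,0.075]], "turn": [0,0,0,0,0,0,0,0,0,0]}}

```text
time_s: 22.52
tcp_pos: [0.3995, 0.3491, 0.0464]
eef_rot: [180.0, 0.0, -9.6]
contact_force: [-0.2, 0.1, -2.6]
gripper_width: 0.0452
```

Run:
```python
from h import *
I,D=capture("side"); C=cloud("side",D)
cv2.imwrite("pics/side13.png",cv2.resize(I[240:384,220:412],(800,600),interpolation=2))
to(.3995,.3485,.040,80.6)
```

```text
t 22.57 tcp [0.3996 0.3493 0.0467] rot [-1.7999e+02 -1.0000e-02 -9.6100e+00] w 0.0453 F [ 0.5  0.3 -2.5] ydir -99.6 j [ 62.  18. -30.   0. -42.  18.]
shift [-0.      0.0008  0.0067] |xy| 0.001 turn deg -0.2 rad -0.004 alt rad 3.138
```

View pics/side13.png

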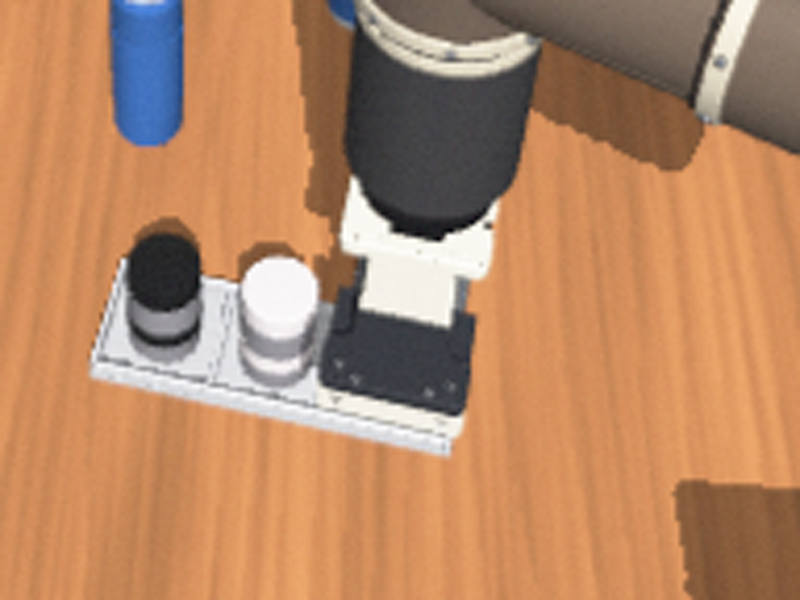

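White and black pots are unmoved. Final lowering by feel.

>>> {"op": "servo_tool", "data": {"grip": [1,1,1,1,1,1], "translation": [[0,0,0.002],[0,0,0.0035],[0,0,0.005],[0,0,0.006],[0,0,0.0065],[0,0,0.0065]], "turn": [0,0,0,0,0,0]}}

```text
time_s: 23.07
tcp_pos: [0.3995, 0.3491, 0.0402]
eef_rot: [-180.0, -0.0, -9.6]
contact_force: [0.8, -0.6, 0.5]
gripper_width: 0.0454
```

The weight has come off (−2.6 → +0.5 N), so the pot stands on the mat. Releasing.

>>> {"op": "servo_tool", "data": {"grip": [0.1,0,-0.2,-0.4,-0.6,-0.8,-1,-1,-1,-1], "translation": [[0,0,0],[0,0,0],[0,0,0],[0,0,0],[0,0,0],[0,0,0],[0,0,0],[0,0,0],[0,0,0],[0,0,0]], "turn": [0,0,0,0,0,0,0,0,0,0]}}

```text
time_s: 23.9
tcp_pos: [0.3995, 0.3492, 0.0401]
eef_rot: [-180.0, -0.0, -9.6]
contact_force: [-0.2, -0.1, 0.2]
gripper_width: 0.0868
```

>>> {"op": "servo_tool", "data": {"grip": [-1,-1,-1,-1,-1,-1,-1,-1,-1,-1], "translation": [[0,0,-0.005],[0,0,-0.015],[0,0,-0.035],[0,0,-0.06],[0,0,-0.09],[0,0,-0.12],[0,0,-0.15],[0,0,-0.175],[0,0,-0.19],[0,0,-0.195]], "turn": [0,0,0,0,0,0,0,0,0,0]}}

```text
time_s: 24.73
tcp_pos: [0.4003, 0.3501, 0.2394]
eef_rot: [-179.7, -0.2, -9.6]
contact_force: [0.0, 1.3, 0.5]
gripper_width: 0.0877
```

Run:
```python
from h import *
for n in("side","top"):
    I,D=capture(n); C=cloud(n,D)
    cv2.imwrite(f"pics/{n}14.png",cv2.resize(I,(800,600)))
    H=cv2.cvtColor(I,cv2.COLOR_BGR2HSV)
    m=(H[...,0]>22)&(H[...,0]<35)&(H[...,1]>120)&(H[...,2]>60)&(C[...,2]>.072)&(np.hypot(C[...,0]-.4,C[...,1]-.349)<.04)
    print(n,"pot",m.sum(), (C[m].mean(0),cv2.minEnclosingCircle(C[m][:,:2].astype(np.float32))) if m.sum()>4 else "")
    m=(abs(C[...,2]-.09)<.006)&(np.hypot(C[...,0]-.674,C[...,1]-.02)<.045)
    print(n,"roll",m.sum(), (C[m].mean(0),cv2.minEnclosingCircle(C[m][:,:2].astype(np.float32))) if m.sum()>4 else "")
    m=(H[...,0]>105)&(H[...,0]<130)&(H[...,1]>120)&(np.hypot(C[...,0]-.5,C[...,1]+.3)<.03)
    print(n,"pad",m.sum(),np.percentile(C[m][:,2],90) if m.sum() else "")
to(.4,.35,.2)
```

```text
side pot 270 (array([0.40034705, 0.35166676, 0.08017345]), ((0.40006694197654724, 0.3494109511375427), 0.023802274838089943))
side roll 226 (array([0.67193549, 0.02151189, 0.09012236]), ((0.6734217405319214, 0.018990539014339447), 0.03099866397678852))
side pad 148 0.0978955099070337
top pot 102 (array([0.40371597, 0.33741756, 0.08034418]), ((0.40118223428726196, 0.34667831659317017), 0.02107946015894413))
top roll 402 (array([0.67083403, 0.02010439, 0.08991664]), ((0.6715956926345825, 0.020229481160640717), 0.029219767078757286))
top pad 392 0.09675761738498928
t 24.83 tcp [0.3996 0.3494 0.2365] rot [-1.7985e+02 -5.0000e-02 -9.6100e+00] w 0.0878 F [ 0.4 -0.  -0.3] ydir -99.6 j [ 62.   6. -17.  -0. -67.  18.]
shift [ 0.0002 -0.0005  0.0365] |xy| 0.001 turn deg 0 rad 0.0 alt rad 0.0
```

View pics/side14.png

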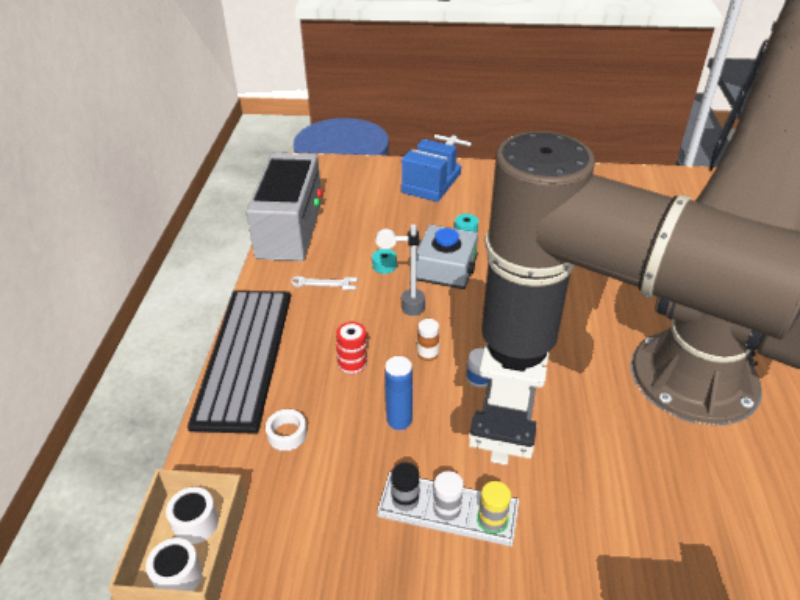

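View pics/top14.png

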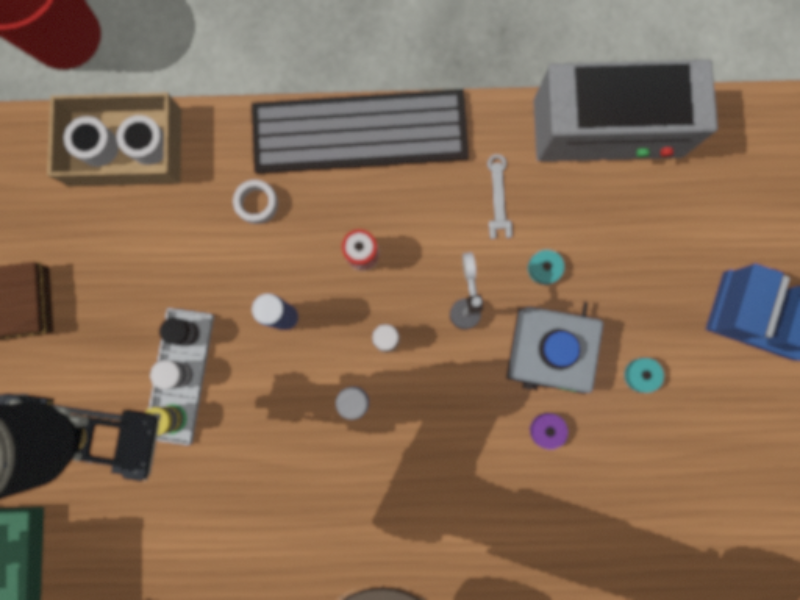

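The pictures show:
- **Pot:** upright on the mat at (495,505 side), about 1 mm off centre, top at z 0.080.
- **Roll:** on the stack at (351,335), 2–3 mm off.
- **Pad:** up.
- **Everything else:** in place, gripper clear.

Handing in.

```bash
python3 -c "
from h import *
print(order.close_job())"
```

```text
the job is handed in; nothing more can be done
None
```

I put the red roll back on the stack, pressed the pad fully down with the yellow-capped pot, and stood the pot on the mat. I handed the job in at about 25 s of the 70 s allowed; it gives no verdict.

- **Roll:** it lies flat and released on the stack, 1–3 mm off centre depending on the camera, with its top at z ≈ 0.090 m.
- **Pad press:** the pot was upright and within about 1 mm of the pad's centre. At the end the force rose from 13 to 27 N with no further travel, so the pad was on its stop. I held it there about 1.7 s; mid-hold the pad's edge measured z ≈ 0.083–0.085 m.
- **Pot:** it stands upright and released on the mat. Its top is at z ≈ 0.080 m against 0.081 expected.
- **Final pictures:** the pad is up, the other objects look unmoved, and the gripper touches nothing.

**Disagreement between checks:** the side camera puts the pot 1–2 mm from the mat's centre. The top camera's fit is about 3 mm different, with the arm covering part of the cap. Both are well inside the 18 mm allowed. No check failed.

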